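Dock a flanged guard cartridge in its slotted holder

TASK

Take the steel guard cartridge with the round foot flange and dock it in the slotted holder: stand it on the holder's open deck, slide it into the slot so that the flange runs under the slotted plate, past the sprung tongue, until the tongue has popped up again behind the flange, then let go. Feel for the end and push gently: the end stop is only lightly clamped and must not be shoved out of its setting, nor the cartridge jammed hard against the holder; leave the bottle, jar and plain tube where they stand.

Things in the scene. Friction and masses are not known exactly. Their poses are not given: they have to be found in the camera images.
- cartridge_mid (a point): Centre, 40 mm above its foot, of the loose guard cartridge standing upright on its flange: steel, 80 mm tall, 0.14 to 0.24 kg. Round foot flange 40 mm diameter, 4.5 mm thick; round barrel 22 mm diameter up to 68 mm; then a dark 16 mm end nut up to 80 mm. z is its long axis, up. The only standing thing with a foot flange.
- holder: Fixed docking holder: grey base, aluminium slotted plate on top. Origin: on the bench (height 0) under the slot's mouth, on the slot's centre line; +x runs along the slot, inwards; z up. Base deck: top 12 mm above the bench, 76 mm wide, x = -60 to 138 mm. Plate from x = 0 to 138: underside 19 mm, top 25 mm above the bench, so a 7 mm gap over the deck for the flange.
- porch (a point): Middle of the open part of the deck in front of the mouth, on its top face (12 mm up), at holder x = -38 mm: free deck, room to stand the flange. Axes as the holder's.
- mouth (a point): Mouth of the slot on the deck's top face, holder x = 0. The slot in the plate is 26 mm wide, flaring to 44 mm over its first 12 mm; side walls under the plate leave a 46 mm channel for the flange, flaring to 62 mm at x = -16 mm. Axes as the holder's.
- tongue (a joint): Brass sprung tongue, 9 mm wide, mid-deck, 4 mm proud, a ramp facing the mouth with an upright rear. In m: 0 = up, about 0.004 while the flange is on it. A push of up to about 4 N slides the flange over it. It pops back to 0 once the flange's rear has passed, 2 mm before the flange meets the stop. Tongue and stop are set together, each time differently, over a range of 36 mm along the slot; the setting is not reported.
- stop (a joint): Dark steel end stop across the slot, up to 33 mm above the bench; the flange's front meets it when the cartridge's axis is at holder x = 50 to 86 mm, according to the unreported setting. Held by friction only: it slips at about 10 N. In m: how far it has been shoved inwards from its setting; 0 at the start, should stay so.
- reagent_mid (a point): Centre (39 mm up) of an amber bottle, 44 mm diameter, 78 mm tall, a bystander: leave alone.
- plain_tube_mid (a point): Centre (36 mm up) of a plain steel tube without flange, 26 mm diameter, 72 mm tall, a bystander: leave alone.
- jar_mid (a point): Centre (25 mm up) of a white jar, 48 mm diameter, 50 mm tall, a bystander: leave alone.
Things that resemble listed ones, but are neither listed nor needed, are in the scene too. Leave any purple look-alike of the part that bears cartridge_mid alone.

How it is judged (in metres and radians):
On the way:
1. the flange has entered under the slotted plate, the cartridge upright on the deck (x of cartridge_mid in the frame of holder between 0.004 and 0.045 m and y of cartridge_mid in the frame of holder between -0.004 and 0.004 m and z of cartridge_mid in the frame of holder between 0.049 and 0.0555 m), for 0.05 s.
At the end, for the whole second after the job is handed in: The cartridge stands upright (within 0.05 rad) and at rest in the slot, its foot on the deck within 2 mm, its axis within 4 mm of the slot's centre line and at least 46 mm in from the mouth; the tongue is up again behind the flange (within 1 mm of fully up); the stop is within 2 mm of its setting (x of cartridge_mid in the frame of holder between 0.046 and 0.092 m and y of cartridge_mid in the frame of holder between -0.004 and 0.004 m and z of cartridge_mid in the frame of holder between 0.05 and 0.054 m and angle between cartridge_mid's own z axis and vertical below 0.05 rad and value of joint tongue below 0.001 m and value of joint stop below 0.002 m and linear speed of cartridge below 0.02 m/s); the robot touches nothing.
It fails at once if the end stop shoved more than 2 mm out of its setting (value of joint stop above 0.002 m).
It fails at once if the cartridge jammed against the holder with more than 40 N (contact force between cartridge and holder above 40 N).
It fails at once if the reagent moved by more than 20 mm (distance of reagent_mid from where it was at the start of the episode above 0.02 m).
It fails at once if the plain tube moved by more than 20 mm (distance of plain_tube_mid from where it was at the start of the episode above 0.02 m).
It fails at once if the jar moved by more than 20 mm (distance of jar_mid from where it was at the start of the episode above 0.02 m).
It also fails if it takes over 64 s, if anything falls off the work surface, if the arm or the gripper's body presses on something with over 40 N, if the wrist force passes 120 N, or if a joint passes its speed limit or range.

ROBOT

A 7-joint arm with a two-finger parallel gripper is mounted at the origin on the work surface. World frame = base frame: x ahead of the robot, y to its left, z up, the work surface at z = 0. Lengths are in mm, angles in rad, forces in N, time in s.
With the tool pointing down it reaches from about 400 to 875 mm from the base axis. Payload 19.3 kg.
Tool frame: the origin (TCP) lies on the centre line of the jaws, within the pads' length; the fingertips stand 19 mm ahead of it and the grasp point (between the pads) is the TCP; z points along the fingers, y is the line along which they close (so a half turn about z gives the same grasp; the last joint's range is limited). The gripper opens to 85 mm and grips with 20 to 120 N. Pads are 22 mm wide; open, the fingers measure 114 mm over their backs; the gripper's body (76 mm by 85 mm) begins 54 mm behind the grasp point. The pads swing forward as they close: fully open they stand 13 mm farther back than shut.
Start: joints at [-1.34, 0.521, -0.036, 1.599, 0.021, 1.021, -0.113], TCP at [185.197, 596.923, 250.291] pointing down, gripper open.
Joint ranges: [-2.91, 2.91], [-0.3, 2.13], [-1.5, 1.42], [0.17, 2.43], [-1.26, 4.41], [0.16, 1.93], [-2.52, 2.52]. Speed limits (rad/s): [1.89, 1.89, 2.39, 2.39, 3.01, 3.01, 3.01].

INTERFACE

Orientations are given as a unit quaternion [x, y, z, w].
In Python, from plant import get_state, camera, close_job, search_frame gives the robot as it stands.
- The arm moves only by the shell command python3 -m inch 'ROWS'. ROWS is a JSON object of lists of equal length, an entry for each row: "offset": the shift along the tool's x, y, z in m, a list of three; "rotation": the turn, a rotation vector about the tool's x, y, z in rad, a list of three; "grip": the opening in per cent of the stroke, from 0 (shut) to 100 (fully open). A call has 1 to 12 rows; each row is the pose to reach, as a shift and turn from the pose commanded when the call began, along the tool's axes at that moment; what a row does not reach only later rows make up. A row lasts 1/12 s, in which the tool goes at most 41.7 mm and 7.16 degrees, less where a joint would pass 70% of its speed; a pose out of reach is approached as far as the arm can. A call with a gripper value outside its range is refused whole. The fingers move at their own pace and stop on an object; the grip force is fixed at half the most. Time passes only in rows, so rows that repeat a pose let the fingers close. It gives the time, the measured TCP pose, the force, the opening and the grip force at its end, in the units of the state.
- get_state(): the state, without advancing time (a new reading comes with each control period).
- camera(name): name is "side" or "top" or "wrist"; returns a dict with "image" (384x512x3 uint8, red, green, blue), "intrinsics" (3x3 intrinsics, pixels), "D" ([k1, k2, p1, p2, k3] as OpenCV has them; the pictures are not rectified), "extrinsics" (4x4, takes a point from world to camera coordinates). Camera axes: x right, y down, z forward; pixel columns grow to the right and rows downward; lengths in mm; the calibration is good to about 2 mm. A picture is of the moment at which its call begins. There is no depth.
- close_job(): hands the job in; it is judged then, once.
Trained networks look in a picture, given as the dict that the camera call returned (one of the last four; its "shot" number tells which), for a name from the list of things; names that differ only in an ending like _2 or _b are one class to them, and where a whole thing is asked for, a point or a joint stands for the part that bears it (a point fixed in the world has none). Each returns a list of dicts, best first, with "score" (0 to 1); they miss things now and then, are a little off and sometimes report something else, mostly with a low value. They report only what shows in the picture. A call takes as long as a camera call. They do not tell look-alikes from the thing itself.
- search_frame(target, picture): "pixel" ([column, row] in pixels, amid what is visible of it).
The state is a dict: "t": time; "joint_pos": joint angles; "qd": joint speeds; "tau": joint torques, N m; "tcp_pos": TCP position; "tcp_rot": TCP orientation; "contact_force": force on the tool from outside, world axes, zero at the start; "ft_torque": the same for the moment, N m; "finger_gap": opening from 0.0 (shut) to 1.0 (fully open); "grasp_force": force on a finger pad.
Only numpy, scipy, OpenCV 4.12 (cv2) and the standard library are available. Lean on these libraries where they do the work, as an engineer would, in place of code of your own. Each camera call takes 0.05 s, during which the arm holds its last target. There are 200 camera calls.

## Working session

There is one attempt and no reset: what is moved stays moved. The work goes in short steps, Python scripts to look and compute and a shell command to move; the robot and the scene stay as the last step left them, time stands still between calls to the robot, and variables do not carry over. Pictures are saved under pics/ and viewed, at most 10 in all, crops included, and the job is handed in when it is done.

```bash
mkdir -p pics; ls; cat > h.py <<'E'
import numpy as np, cv2, pickle
from plant import get_state, camera, search_frame
def save(d,n):
    cv2.imwrite(f'pics/{n}.png',d['image'][:,:,::-1]); 
def ray(d,px):
    K=np.array(d['intrinsics'],float);D=np.array(d['D'],float);E=np.array(d['extrinsics'],float)
    u=cv2.undistortPoints(np.array([[px]],float),K,D)[0,0]
    R,t=E[:3,:3],E[:3,3]; v=R.T@np.array([u[0],u[1],1]); return -R.T@t, v/np.linalg.norm(v)
def atz(d,px,z):
    o,v=ray(d,px); return o+v*(z-o[2])/v[2]
def tri(rs):
    A=np.zeros((3,3));b=np.zeros(3)
    for o,v in rs:
        P=np.eye(3)-np.outer(v,v);A+=P;b+=P@o
    x=np.linalg.solve(A,b); return x,[np.linalg.norm((np.eye(3)-np.outer(v,v))@(x-o)) for o,v in rs]
def proj(d,X):
    E=np.array(d['extrinsics'],float)
    return cv2.projectPoints(np.array(X,float).reshape(-1,3),cv2.Rodrigues(E[:3,:3])[0],E[:3,3],np.array(d['intrinsics'],float),np.array(d['D'],float))[0][:,0]
E
python3 - <<'E'
from h import *
np.set_printoptions(precision=1,suppress=True)
ims=[]
for c in ['side','top']:
    d=camera(c); ims.append(d['image'])
    o,_=ray(d,[256,192]); print(c,o)
    for n in ['cartridge_mid','holder','porch','mouth','tongue','stop','reagent_mid','plain_tube_mid','jar_mid']:
        try: r=search_frame(n,d)
        except Exception as e: print(n,e);continue
        for q in r[:3]: print(n,np.round(q['pixel']),round(q['score'],2),atz(d,q['pixel'],{'c':40,'r':39,'p':36,'j':25}.get(n[0],20)))
    save(d,c)
    pickle.dump(d,open(c+'.pkl','wb'))
s=get_state();print(s)
E
```

```text
pics
side [236.  401.6 601.4]
cartridge_mid [253. 127.] 0.92 [ 674.1 -202.    40. ]
cartridge_mid [328. 146.] 0.81 [ 510.8 -232.    40. ]
cartridge_mid [300. 125.] 0.71 [ 595.1 -263.2   40. ]
holder [198. 273.] 0.73 [545.1 140.9  20. ]
porch [199. 281.] 0.88 [524.8 158.4  36. ]
porch [360. 150.] 0.44 [ 451.4 -262.7   36. ]
mouth [199. 274.] 0.61 [543.  141.1  20. ]
mouth [201. 273.] 0.5 [540.6 138.8  20. ]
tongue [203. 274.] 0.41 [537.8 137.3  20. ]
stop [182. 249.] 0.77 [598.9 118.2  20. ]
reagent_mid [270. 167.] 0.98 [ 576.3 -116.8   39. ]
plain_tube_mid [358. 151.] 0.87 [ 453.4 -256.4   36. ]
plain_tube_mid [297. 126.] 0.45 [ 598.9 -261.1   36. ]
jar_mid [323. 206.] 0.83 [446.  -94.9  25. ]
top [468.1 -61.7 961.9]
cartridge_mid [364. 215.] 0.81 [ 523.8 -258.8   40. ]
cartridge_mid [365. 180.] 0.75 [ 597.5 -265.8   40. ]
cartridge_mid [339. 143.] 0.71 [ 677.5 -215.    40. ]
holder [182. 208.] 0.79 [552.3 124.6  20. ]
porch [180. 209.] 0.69 [549.4 125.1  36. ]
mouth [179. 208.] 0.88 [552.9 130.9  20. ]
reagent_mid [298. 194.] 0.7 [ 573.1 -123.8   39. ]
plain_tube_mid [367. 250.] 0.47 [ 450.1 -262.4   36. ]
jar_mid [290. 259.] 0.61 [ 438.  -101.5   25. ]
{'t': 1.0, 'joint_pos': array([-1.3,  0.5, -0. ,  1.6,  0. ,  1. , -0.1]), 'qd': array([-0., -0., -0.,  0., -0., -0., -0.]), 'tau': array([ -0. , -92.7,   2. , -37. ,   0. ,   0. ,   0. ]), 'tcp_pos': array([185.2, 596.9, 250.3]), 'tcp_rot': array([0.1, 1. , 0. , 0. ]), 'contact_force': array([-0. , -0.2,  0.3]), 'ft_torque': array([0., 0., 0.]), 'grasp_force': 0.0, 'finger_gap': 0.9967014562855536}
```

```bash
python3 - <<'E'
import cv2,numpy as np
a=cv2.imread('pics/side.png');b=cv2.imread('pics/top.png')
a=cv2.resize(a[100:310,140:410],None,fx=1.48,fy=1.48);b=cv2.resize(b[120:300,140:410],None,fx=1.48,fy=1.48)
m=np.vstack([a,b]);print(m.shape);cv2.imwrite('pics/m.png',m)
E
```

```text
(577, 400, 3)
```

View pics/m.png

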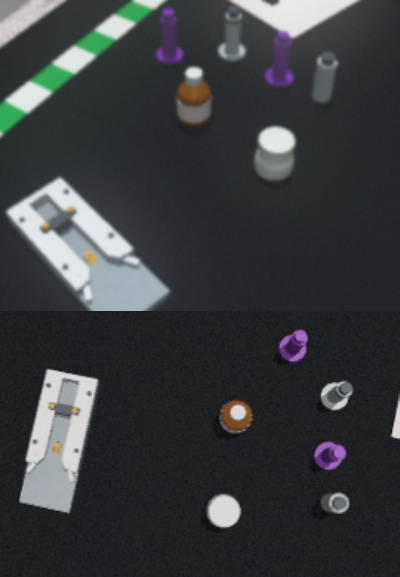

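The grey flanged cartridge is at side (≈297,130), top (≈366,178), with purple look-alikes on either side. The holder's mouth faces image-down in the top view (porch ≈(170,462/…)). The slot runs roughly along world +x.

```bash
python3 - <<'E'
from h import *
from scipy.spatial.transform import Rotation as Ro
np.set_printoptions(precision=3,suppress=True)
s=get_state();R=Ro.from_quat(s['tcp_rot']).as_matrix();print(R)
d=camera('wrist');o,v=ray(d,[256,192]);print('cam rel in tool',R.T@(o-s['tcp_pos']),R.T@v, R.T@np.array(d['extrinsics'])[:3,:3].T,d['intrinsics'])
S=pickle.load(open('side.pkl','rb'));T=pickle.load(open('top.pkl','rb'))
print('cart',tri([ray(S,[300,125]),ray(T,[365,180])]))
c=lambda x,y,y0,x0,:[x0+x/1.48,y0+y/1.48]
for n,p,z in [('porchL',(19,503),12),('porchR',(70,513),12),('farL',(47,370),25),('farR',(98,379),25),('tongue',(57,447),14),('stop',(64,410),33)]:
    q=[140+p[0]/1.48,120+(p[1]-311)/1.48]; print(n,q,atz(T,q,z))
for n,p,z in [('farL',(7,211),25),('farR',(61,178),25),('porchR',(170,291),12),('tongue',(90,258),14),('stop',(57,221),33)]:
    q=[140+p[0]/1.48,100+p[1]/1.48]; print(n,q,atz(S,q,z))
tgt=np.array([450,150,300]);print('move in tool',R.T@(tgt-s['tcp_pos']))
E
```

```text
[[-0.955  0.296  0.   ]
 [ 0.296  0.955  0.   ]
 [-0.     0.    -1.   ]]
cam rel in tool [  73.774    0.318 -122.333] [-0.283  0.002  0.959] [[ 0.001 -0.956 -0.292]
 [ 1.     0.001  0.001]
 [-0.    -0.292  0.956]] [[272.606   0.    255.731]
 [  0.    272.606 194.562]
 [  0.      0.      1.   ]]
cart (array([ 596.823, -266.697,   36.951]), [np.float64(0.9767997722469367), np.float64(0.9767997722470257)])
porchL [152.83783783783784, 249.72972972972974] [464.363 191.1    12.   ]
porchR [187.2972972972973, 256.48648648648646] [448.169 116.26   12.   ]
farL [171.75675675675677, 159.86486486486487] [657.137 145.798  25.   ]
farR [206.2162162162162, 165.94594594594594] [641.084  70.653  25.   ]
tongue [178.51351351351352, 211.89189189189187] [544.364 133.942  14.   ]
stop [183.24324324324323, 186.89189189189187] [595.977 119.444  33.   ]
farL [144.72972972972974, 242.56756756756758] [657.427 147.195  25.   ]
farR [181.21621621621622, 220.27027027027026] [638.282  73.858  25.   ]
porchR [254.86486486486487, 296.6216216216216] [447.103 121.375  12.   ]
tongue [200.8108108108108, 274.3243243243243] [542.405 137.333  14.   ]
stop [178.51351351351352, 249.32432432432432] [594.379 128.777  33.   ]
move in tool [-385.345 -348.393  -49.7  ]
```

```bash
python3 -m inch '{"offset":[[-0.26,-0.18,0.02],[-0.26,-0.18,0.02],[-0.26,-0.18,0.02],[-0.26,-0.18,0.02],[-0.26,-0.18,0.02],[-0.26,-0.18,0.02],[-0.26,-0.18,0.02],[-0.26,-0.18,0.02],[-0.26,-0.18,0.02],[-0.26,-0.18,0.02],[-0.26,-0.18,0.02],[-0.26,-0.18,0.02]],"rotation":[[0,0,-0.068],[0,0,-0.068],[0,0,-0.068],[0,0,-0.068],[0,0,-0.068],[0,0,-0.068],[0,0,-0.068],[0,0,-0.068],[0,0,-0.068],[0,0,-0.068],[0,0,-0.068],[0,0,-0.068]],"grip":[100,100,100,100,100,100,100,100,100,100,100,100]}'
cat > rel.py <<'E'
import sys,numpy as np
from h import *
from scipy.spatial.transform import Rotation as Ro
np.set_printoptions(precision=4,suppress=True)
s=get_state();R=Ro.from_quat(s['tcp_rot']).as_matrix()
print('t',s['t'],'tcp',s['tcp_pos'],'F',s['contact_force'],'gap',s['finger_gap'],'tooly deg',np.degrees(np.arctan2(R[1,1],R[0,1])),'z',R[:,2])
if len(sys.argv)>3: print('offset m',R.T@(np.array(list(map(float,sys.argv[1:4])))-s['tcp_pos'])/1000)
E
python3 rel.py 550 130 220
```

```text
t: 2.05
tcp_pos: [379.4, 349.0, 230.3]
tcp_rot: [0.115, 0.993, 0.0, -0.0]
contact_force: [0.2, -0.3, 0.4]
finger_gap: 1.001
grasp_force: 0.0
t 2.05 tcp [379.4385 349.0132 230.3478] F [ 0.1926 -0.2617  0.3789] gap 1.0005204179676714 tooly deg 76.7554175282121 z [-0.0002  0.0004 -1.    ]
offset m [-0.2162 -0.1741  0.0102]
```

```bash
python3 -m inch '{"offset":[[-0.216,-0.174,0.01],[-0.216,-0.174,0.01],[-0.216,-0.174,0.01],[-0.216,-0.174,0.01],[-0.216,-0.174,0.01],[-0.216,-0.174,0.01],[-0.216,-0.174,0.01],[-0.216,-0.174,0.01],[-0.216,-0.174,0.01],[-0.216,-0.174,0.01]],"rotation":[[0,0,0],[0,0,0],[0,0,0],[0,0,0],[0,0,0],[0,0,0],[0,0,0],[0,0,0],[0,0,0],[0,0,0]],"grip":[100,100,100,100,100,100,100,100,100,100]}' >/dev/null
python3 rel.py 597 -265 220; python3 - <<'E'
from h import *
d=camera('wrist');save(d,'w1');pickle.dump(d,open('w1.pkl','wb'))
m=cv2.resize(d['image'][:,:,::-1],(768,576),interpolation=cv2.INTER_CUBIC);cv2.imwrite('pics/w1b.png',m)
E
```

```text
t 2.8833 tcp [549.6993 130.2918 220.105 ] F [-0.6337  0.0073 -0.5758] gap 1.0029519294969595 tooly deg 76.75887579804703 z [-0.0006  0.0004 -1.    ]
offset m [-0.1366 -0.3739 -0.0001]
```

View pics/w1b.png

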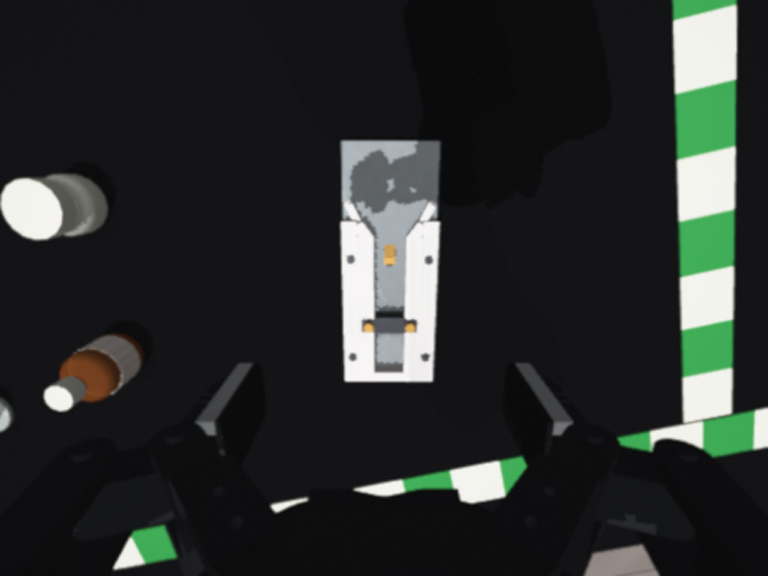

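```bash
python3 - <<'E'
from h import *
np.set_printoptions(precision=1,suppress=True)
W=pickle.load(open('w1.pkl','rb'))
P={}
for n,p,z in [('nl',(342,221),25),('nr',(440,221),25),('fl',(345,381),25),('fr',(434,381),25),('dl',(341,140),12),('dr',(441,140),12),('tfront',(390,245),12),('tpeak',(390,258),16),('trear',(390,267),12),('stopbase',(390,311),12),('stoptop',(390,318),33),('slotL',(374,290),25),('slotR',(405,290),25)]:
    P[n]=atz(W,np.array(p)/1.5,z);
near=(P['nl']+P['nr'])/2;far=(P['fl']+P['fr'])/2;d=(P['dl']+P['dr'])/2
a=far[:2]-d[:2];L=np.linalg.norm(a);u=a/L;w=np.array([-u[1],u[0]])
print('len d-far',L,'near-far',np.linalg.norm(far-near),'yaw deg',np.degrees(np.arctan2(u[1],u[0])))
O=(far[:2]-138*u+d[:2]+60*u)/2;print('O',O,'mouth by plate',near)
for n in P: print(n,P[n],(P[n][:2]-O)@u,(P[n][:2]-O)@w)
# height check of holder top with top cam corners
T=pickle.load(open('top.pkl','rb'));S=pickle.load(open('side.pkl','rb'))
print('far-left tri',tri([ray(W,np.array([345,381])/1.5),ray(T,[171.8,159.9]),ray(S,[144.7,242.6])]))
for q in search_frame('cartridge_mid',W)[:2] if 0 else []: print(q)
E
python3 -m inch '{"offset":[[-0.137,-0.374,0],[-0.137,-0.374,0],[-0.137,-0.374,0],[-0.137,-0.374,0],[-0.137,-0.374,0],[-0.137,-0.374,0],[-0.137,-0.374,0],[-0.137,-0.374,0],[-0.137,-0.374,0],[-0.137,-0.374,0],[-0.137,-0.374,0],[-0.137,-0.374,0]],"rotation":[[0,0,0],[0,0,0],[0,0,0],[0,0,0],[0,0,0],[0,0,0],[0,0,0],[0,0,0],[0,0,0],[0,0,0],[0,0,0],[0,0,0]],"grip":[100,100,100,100,100,100,100,100,100,100,100,100]}' >/dev/null
python3 - <<'E'
from h import *
d=camera('wrist');pickle.dump(d,open('w2.pkl','wb'))
for q in search_frame('cartridge_mid',d)[:4]: print(q,atz(d,q['pixel'],40))
m=cv2.resize(d['image'][:,:,::-1],(768,576),interpolation=cv2.INTER_CUBIC);cv2.imwrite('pics/w2b.png',m)
E
python3 rel.py 597 -265 220
```

```text
len d-far 197.73165883812362 near-far 138.22284842049908 yaw deg -13.349734037587037
O [518.4 143.8] mouth by plate [518.1 144.1  25. ]
nl [509.5 107.3  25. ] -0.2638165022169042 -37.56774869169226
nr [526.7 180.9  25. ] -0.44985000927653274 38.02095311505317
fl [643.7  74.3  25. ] 137.94651898104715 -38.71590525877496
fr [661.4 149.7  25. ] 137.78513985707656 38.715905258775
dl [451.5 120.7  12. ] -59.76609642662372 -37.98528679857526
dr [468.8 194.6  12. ] -59.965562411499796 37.98528679857534
tfront [538.5 138.8  12. ] 20.742300227030743 -0.19623813463821493
tpeak [548.2 136.5  16. ] 30.702011110518427 -0.18858196557385956
trear [556.5 134.7  12. ] 39.18447290053305 -0.0658643499874208
stopbase [594.2 126.   12. ] 77.90672761769855 0.20838935796933075
stoptop [592.7 126.   33. ] 76.4044995052871 -0.13147056551562958
slotL [569.1 118.3  25. ] 55.238423457654086 -13.128211940134877
slotR [574.9 142.8  25. ] 55.180476549925935 12.00577679609874
far-left tri (array([644.4, 124. ,  44.6]), [np.float64(46.291858779384846), np.float64(18.691638327454722), np.float64(29.866938741427873)])
{'pixel': [244.5, 109.2], 'score': 0.86} [ 520.87965896 -259.97650284   40.        ]
{'pixel': [310.5, 230.9], 'score': 0.65} [ 675.60978259 -216.26858624   40.        ]
t 4.0333 tcp [ 597.7517 -264.4113  220.2638] F [ 0.6554  0.3367 -0.0088] gap 0.997467468536921 tooly deg 76.80401970089692 z [ 0.     0.001 -1.   ]
offset m [ 0.0006 -0.0007  0.0003]
```

View pics/w2b.png

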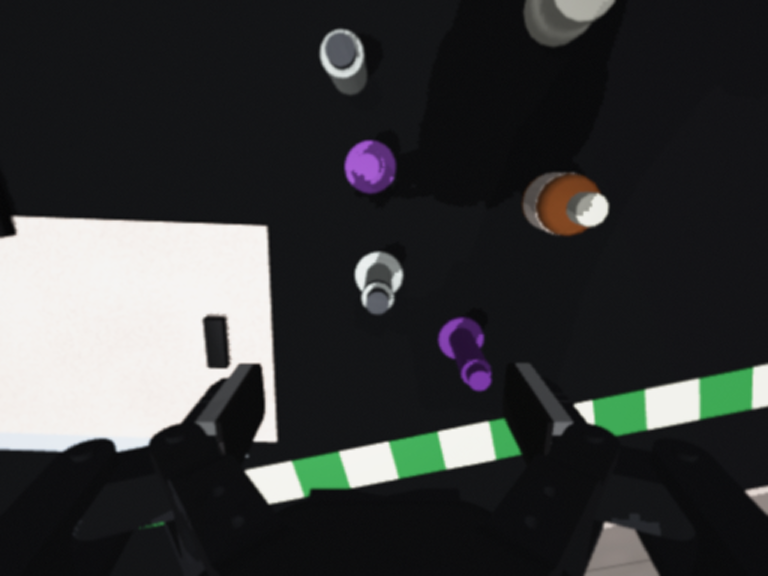

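The wrist view shows the grey cartridge alone, with its flange at (379,275) and nut top at (377,301) in the enlarged picture. Purple look-alikes are at (370,167) and (462,340). The holder at w1 is well aligned, with the tongue at row ≈258 and the stop face at ≈314.

```bash
python3 - <<'E'
from h import *
np.set_printoptions(precision=1,suppress=True)
W=pickle.load(open('w2.pkl','rb'));W1=pickle.load(open('w1.pkl','rb'));T=pickle.load(open('top.pkl','rb'));S=pickle.load(open('side.pkl','rb'))
print('flange',atz(W,np.array([379,275])/1.5,4.5),'nut',atz(W,np.array([377,301])/1.5,80))
tn=[140+346/1.48,120+(387-311)/1.48];sn=[140+233/1.48,100+13/1.48]
tf=[140+333/1.48,120+(397-311)/1.48];sf=[140+231/1.48,100+52/1.48]
print('nut tri',tri([ray(W,np.array([377,301])/1.5),ray(T,tn),ray(S,sn)]))
print('flange tri',tri([ray(W,np.array([379,275])/1.5),ray(T,tf),ray(S,sf)]))
print('plate farR tri',tri([ray(W1,np.array([345,381])/1.5),ray(T,[206.2,165.9]),ray(S,[181.2,220.3])]))
print('plate farL tri',tri([ray(W1,np.array([434,381])/1.5),ray(T,[171.8,159.9]),ray(S,[144.7,242.6])]))
E
python3 rel.py 597 -266 130
```

```text
flange [ 610.6 -273.     4.5] nut [ 609.  -273.2   80. ]
nut tri (array([ 610.6, -276.1,   69.8]), [np.float64(2.5516773936661132), np.float64(1.914301747334178), np.float64(1.467832387935424)])
flange tri (array([ 609. , -274. ,   -0.1]), [np.float64(2.8524310762576435), np.float64(2.0024707539512683), np.float64(0.9735607931045843)])
plate farR tri (array([642.9,  72.1,  21.1]), [np.float64(2.9557198653397028), np.float64(1.2453323697314351), np.float64(1.7380459863577566)])
plate farL tri (array([658.2, 147.6,  25.7]), [np.float64(3.18436453112916), np.float64(2.3003877867345386), np.float64(1.08486903100861)])
t 4.0333 tcp [ 597.7517 -264.4113  220.2638] F [ 0.6554  0.3367 -0.0088] gap 0.997467468536921 tooly deg 76.80401970089692 z [ 0.     0.001 -1.   ]
offset m [ 0.0004 -0.0018  0.0903]
```

```bash
python3 -m inch '{"offset":[[-0.0135,-0.0062,0.02],[-0.0135,-0.0062,0.05],[-0.0135,-0.0062,0.07],[-0.0135,-0.0062,0.09],[-0.0135,-0.0062,0.09],[-0.0135,-0.0062,0.09]],"rotation":[[0,0,0],[0,0,0],[0,0,0],[0,0,0],[0,0,0],[0,0,0]],"grip":[100,100,100,100,100,100]}' 
python3 - <<'E'
from h import *
d=camera('wrist');pickle.dump(d,open('w3.pkl','wb'))
m=cv2.resize(d['image'][:,:,::-1],(640,480),interpolation=cv2.INTER_CUBIC);cv2.imwrite('pics/w3b.png',m)
E
```

```text
t: 4.53
tcp_pos: [609.1, -274.0, 130.2]
tcp_rot: [0.115, 0.993, 0.0, -0.001]
contact_force: [0.3, 0.3, 1.3]
finger_gap: 0.996
grasp_force: 0.0
```

View pics/w3b.png

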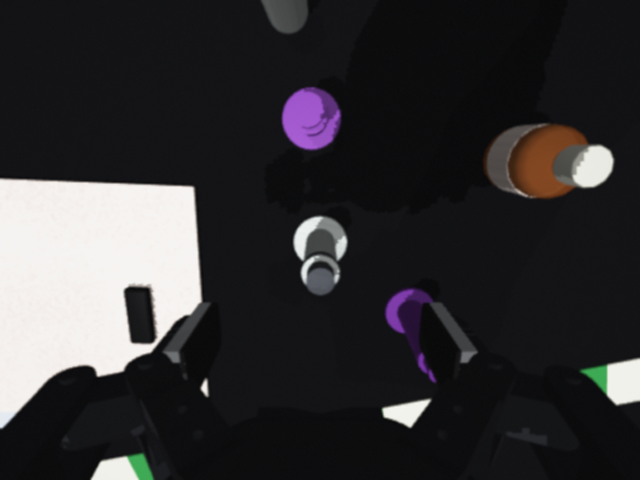

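The cartridge is centred between the fingers (flange (320,242), nut (320,282)). I'll check the numbers and go down.

```bash
python3 - <<'E'
from h import *
W=pickle.load(open('w3.pkl','rb'))
print('flange',atz(W,np.array([320,242])*.8,4.5),'nut',atz(W,np.array([320,281])*.8,80))
E
python3 rel.py 609 -273.5 47
python3 -m inch '{"offset":[[0,0,0.02],[0,0,0.045],[0,0,0.065],[0,0,0.08],[0,0,0.083],[0,0,0.083]],"rotation":[[0,0,0],[0,0,0],[0,0,0],[0,0,0],[0,0,0],[0,0,0]],"grip":[100,100,100,100,100,100]}'
```

```text
flange [ 610.2346219  -273.49899218    4.5       ] nut [ 609.85335251 -273.55996002   80.        ]
t 4.5833 tcp [ 609.6141 -274.6917  131.3756] F [-0.4839  0.1569  0.7779] gap 0.9964541455183971 tooly deg 76.7498820889704 z [ 0.0007  0.     -1.    ]
offset m [0.0009 0.001  0.0844]
t: 5.08
tcp_pos: [609.1, -275.6, 47.6]
tcp_rot: [0.116, 0.993, 0.0, -0.0]
contact_force: [-1.0, -0.4, 0.9]
finger_gap: 1.0
grasp_force: 0.0
```

```bash
python3 -m inch '{"offset":[[0,0,0],[0,0,0],[0,0,0],[0,0,0],[0,0,0],[0,0,0],[0,0,0],[0,0,0],[0,0,0],[0,0,0],[0,0,0],[0,0,0]],"rotation":[[0,0,0],[0,0,0],[0,0,0],[0,0,0],[0,0,0],[0,0,0],[0,0,0],[0,0,0],[0,0,0],[0,0,0],[0,0,0],[0,0,0]],"grip":[60,20,20,20,20,20,20,15,15,15,15,15]}'
python3 -m inch '{"offset":[[0,0,-0.01],[0,0,-0.04],[0,0,-0.08],[0,0,-0.12],[0,0,-0.12],[0,0,-0.12]],"rotation":[[0,0,0],[0,0,0],[0,0,0],[0,0,0],[0,0,0],[0,0,0]],"grip":[15,15,15,15,15,15]}'
```

```text
t: 6.08
tcp_pos: [609.2, -275.9, 47.8]
tcp_rot: [0.116, 0.993, -0.0, 0.0]
contact_force: [-0.9, 1.2, 6.0]
finger_gap: 0.244
grasp_force: 58.3
t: 6.58
tcp_pos: [609.8, -276.3, 170.2]
tcp_rot: [0.116, 0.993, -0.0, 0.002]
contact_force: [-0.5, 0.4, -2.5]
finger_gap: 0.24
grasp_force: 59.0
```

```bash
python3 rel.py 481 151 150
```

```text
t 6.5833 tcp [ 609.8481 -276.3249  170.1937] F [-0.4712  0.3917 -2.4755] gap 0.23965577293994486 tooly deg 76.64897071554185 z [ 0.004  -0.0015 -1.    ]
offset m [0.2241 0.386  0.0191]
```

```bash
python3 -m inch '{"offset":[[0.01,0.017,0],[0.03,0.052,0],[0.05,0.086,0.01],[0.07,0.12,0.01],[0.09,0.155,0.02],[0.11,0.19,0.02],[0.13,0.224,0.02],[0.15,0.258,0.02],[0.17,0.293,0.02],[0.19,0.327,0.02],[0.21,0.362,0.02],[0.22,0.379,0.02]],"rotation":[[0,0,0],[0,0,0],[0,0,0],[0,0,0],[0,0,0],[0,0,0],[0,0,0],[0,0,0],[0,0,0],[0,0,0],[0,0,0],[0,0,0]],"grip":[15,15,15,15,15,15,15,15,15,15,15,15]}'
python3 -m inch '{"offset":[[0.004,0.007,0.03],[0.004,0.007,0.05],[0.004,0.007,0.05],[0.004,0.007,0.05]],"rotation":[[0,0,0],[0,0,0],[0,0,0],[0,0,0]],"grip":[15,15,15,15]}' >/dev/null
python3 rel.py 481 151 61; python3 - <<'E'
from h import *
d=camera('wrist');pickle.dump(d,open('w4.pkl','wb'))
m=cv2.resize(d['image'][:,:,::-1],(768,576),interpolation=cv2.INTER_CUBIC);cv2.imwrite('pics/w4b.png',m)
E
```

```text
t: 7.58
tcp_pos: [480.0, 148.1, 146.5]
tcp_rot: [0.114, 0.993, 0.0, -0.001]
contact_force: [0.9, 0.3, -1.4]
finger_gap: 0.246
grasp_force: 59.0
t 7.9167 tcp [479.1206 150.7989  96.4787] F [-0.2618 -0.6488 -0.9936] gap 0.24546158708238108 tooly deg 76.65338893280051 z [-0.0029 -0.0016 -1.    ]
offset m [-0.0019  0.0007  0.0355]
```

View pics/w4b.png

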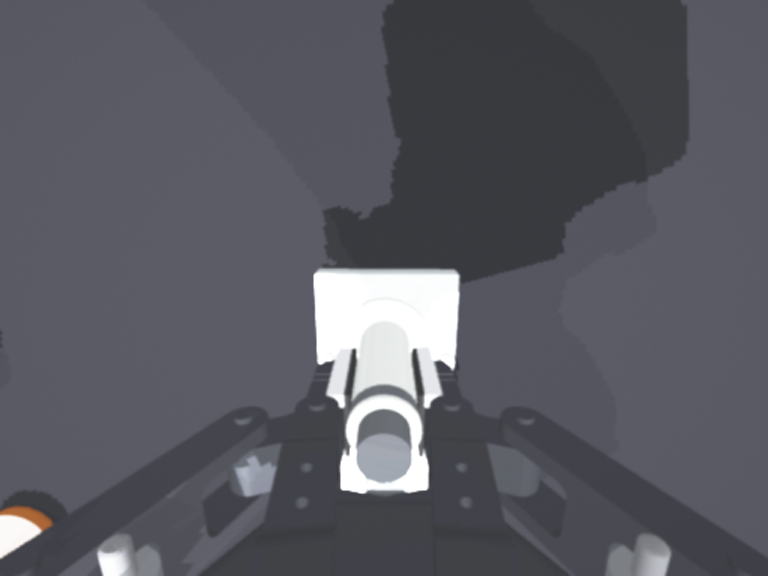

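The deck end shows at columns 315–459 with the flange faintly over it; I need contrast to compare the centres.

```bash
python3 - <<'E'
from h import *
d=pickle.load(open('w4.pkl','rb'));g=d['image'].astype(int).sum(2)
for r in [185,190,195,200,205,208,211,214,220,226,232]: print(r,' '.join(map(str,(g[r,205:312:1]))) if r in(200,211) else '')
c=d['image'][170:270,190:325].astype(float).mean(2)
c=np.clip((c-190)*255/65,0,255).astype(np.uint8)
c=cv2.resize(cv2.createCLAHE(4,(4,4)).apply(c),None,fx=5,fy=5,interpolation=cv2.INTER_CUBIC);cv2.imwrite('pics/w4c.png',c)
E
```

```text
185 
190 
195 
200 286 285 286 291 399 752 765 765 765 765 765 765 765 765 765 765 765 765 765 765 765 765 765 765 765 765 765 765 765 765 765 765 765 765 765 765 765 762 758 746 731 726 726 727 733 741 752 755 755 755 757 759 761 759 758 752 747 742 737 734 730 729 736 746 753 756 757 758 758 757 757 757 757 757 757 757 758 758 759 759 758 758 758 761 764 765 765 765 765 765 765 765 765 765 765 765 765 765 765 765 683 360 270 269 267 267 266
205 
208 
211 286 285 286 287 327 716 765 765 765 765 765 765 765 765 765 765 765 765 765 765 765 765 765 765 765 765 765 765 764 765 765 765 765 765 765 765 765 765 765 765 765 765 765 765 765 765 765 765 765 765 765 765 765 765 765 765 765 765 765 765 765 765 765 765 765 765 765 765 765 765 765 765 765 765 764 760 753 756 765 765 765 765 765 765 765 765 765 765 765 765 765 765 765 765 765 765 765 765 765 753 455 276 265 267 267 268 267
214 
220 
226 
232
```

View pics/w4c.png

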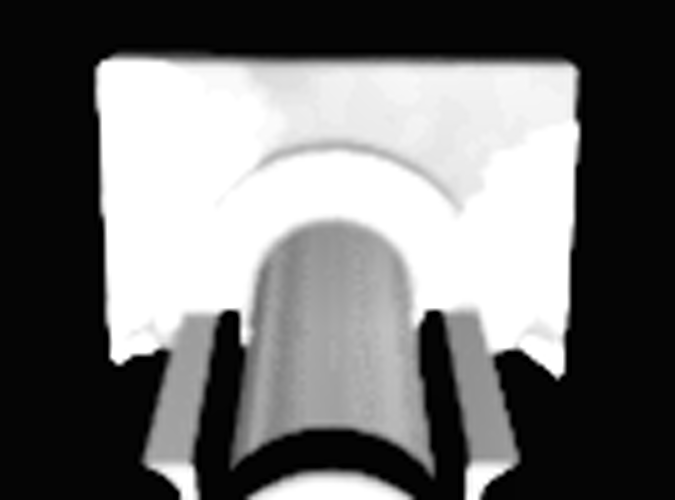

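```bash
python3 - <<'E'
from h import *
from scipy.spatial.transform import Rotation as Ro
np.set_printoptions(precision=2,suppress=True)
d=pickle.load(open('w4.pkl','rb'));s=get_state();R=Ro.from_quat(s['tcp_rot']).as_matrix();p=s['tcp_pos']
f=lambda c,r,z:R.T@(atz(d,[c,r],z)-p)
for n,c,r,z in [('dL',209.5,200,12),('dR',305.2,200,12),('dL2',209.2,184,12),('dR2',305.6,184,12),('dL3',210.6,220,12),('dR3',304.6,220,12),('bL',241,225,60),('bR',272,225,60),('flL',234.5,210,54),('flR',282,210,54)]: print(n,f(c,r,z),atz(d,[c,r],z))
E
```

```text
dL [  6.8  -36.81  85.48] [464.71 116.51  12.  ]
dR [ 6.93 39.6  85.41] [482.26 190.88  12.  ]
dL2 [ 20.   -36.42  85.49] [451.96 119.95  12.  ]
dR2 [20.12 39.21 85.42] [469.34 193.55  12.  ]
dL3 [-10.38 -36.74  85.47] [481.44 112.6   12.  ]
dR3 [-10.23  40.04  85.39] [499.07 187.33  12.  ]
bL [ 5.9  -9.14 37.45] [472.04 143.25  60.  ]
bR [ 5.94 10.42 37.43] [476.53 162.29  60.  ]
flL [ 13.75 -13.53  43.46] [463.38 140.8   54.  ]
flR [13.81 17.04 43.43] [470.4  170.56  54.  ]
```

```bash
python3 -m inch '{"offset":[[0,0.0007,0.015],[0,0.0007,0.028],[0,0.0007,0.033],[0,0.0007,0.033],[0,0.0007,0.033]],"rotation":[[0,0,0],[0,0,0],[0,0,0],[0,0,0],[0,0,0]],"grip":[15,15,15,15,15]}'
python3 -m inch '{"offset":[[0,0,0.0005],[0,0,0.001],[0,0,0.0015],[0,0,0.002],[0,0,0.002]],"rotation":[[0,0,0],[0,0,0],[0,0,0],[0,0,0],[0,0,0]],"grip":[15,15,15,15,15]}'
```

```text
t: 8.38
tcp_pos: [480.6, 151.8, 65.1]
tcp_rot: [0.116, 0.993, 0.0, 0.0]
contact_force: [-0.0, 0.5, -1.5]
finger_gap: 0.243
grasp_force: 59.0
t: 8.8
tcp_pos: [480.2, 152.1, 62.4]
tcp_rot: [0.116, 0.993, 0.0, 0.0]
contact_force: [0.5, -0.3, -1.6]
finger_gap: 0.239
grasp_force: 59.0
```

```bash
python3 -m inch '{"offset":[[0,0,0.0005],[0,0,0.001],[0,0,0.0015],[0,0,0.0015],[0,0,0.0015]],"rotation":[[0,0,0],[0,0,0],[0,0,0],[0,0,0],[0,0,0]],"grip":[15,15,15,15,15]}'
python3 -m inch '{"offset":[[0,0,0.0005],[0,0,0.001],[0,0,0.001],[0,0,0.001]],"rotation":[[0,0,0],[0,0,0],[0,0,0],[0,0,0]],"grip":[15,15,15,15]}'
```

```text
t: 9.22
tcp_pos: [480.2, 152.1, 60.7]
tcp_rot: [0.116, 0.993, -0.0, -0.0]
contact_force: [-0.6, 0.2, -1.0]
finger_gap: 0.242
grasp_force: 59.0
t: 9.55
tcp_pos: [480.2, 152.1, 59.8]
tcp_rot: [0.116, 0.993, 0.0, -0.0]
contact_force: [0.4, 0.2, -1.5]
finger_gap: 0.244
grasp_force: 59.2
```

```bash
python3 -m inch '{"offset":[[0,0,0.0003],[0,0,0.0005],[0,0,0.0005],[0,0,0.0005]],"rotation":[[0,0,0],[0,0,0],[0,0,0],[0,0,0]],"grip":[15,15,15,15]}'
python3 -m inch '{"offset":[[0,0,0.0003],[0,0,0.0005],[0,0,0.0005],[0,0,0.0005]],"rotation":[[0,0,0],[0,0,0],[0,0,0],[0,0,0]],"grip":[15,15,15,15]}'
```

```text
t: 9.88
tcp_pos: [480.3, 152.1, 59.7]
tcp_rot: [0.116, 0.993, 0.0, 0.0]
contact_force: [-1.4, 0.1, 9.1]
finger_gap: 0.244
grasp_force: 60.5
t: 10.22
tcp_pos: [480.3, 152.2, 59.6]
tcp_rot: [0.116, 0.993, 0.0, 0.0]
contact_force: [-6.2, -1.5, 22.1]
finger_gap: 0.243
grasp_force: 61.7
```

```bash
python3 -m inch '{"offset":[[0,0,-0.0008],[-0.003,0,-0.0008],[-0.006,0,-0.0008],[-0.010,0,-0.0008],[-0.014,0,-0.0008],[-0.018,0,-0.0008],[-0.022,0,-0.0008],[-0.024,0,-0.0008],[-0.025,0,-0.0008],[-0.025,0,-0.0008]],"rotation":[[0,0,0],[0,0,0],[0,0,0],[0,0,0],[0,0,0],[0,0,0],[0,0,0],[0,0,0],[0,0,0],[0,0,0]],"grip":[15,15,15,15,15,15,15,15,15,15]}'; python3 rel.py; python3 - <<'E'
from h import *
d=camera('wrist');pickle.dump(d,open('w5.pkl','wb'))
m=d['image'][150:290,180:335,::-1]
m=cv2.resize(m,None,fx=4,fy=4,interpolation=cv2.INTER_CUBIC);cv2.imwrite('pics/w5b.png',m)
E
```

```text
t: 11.05
tcp_pos: [504.2, 146.6, 59.7]
tcp_rot: [0.116, 0.993, 0.0, -0.001]
contact_force: [-7.3, 2.7, 12.1]
finger_gap: 0.241
grasp_force: 60.3
t 11.05 tcp [504.1902 146.6418  59.7429] F [-7.3372  2.7112 12.1352] gap 0.24134987001869085 tooly deg 76.67401567454343 z [-0.0012  0.0003 -1.    ]
```

View pics/w5b.png

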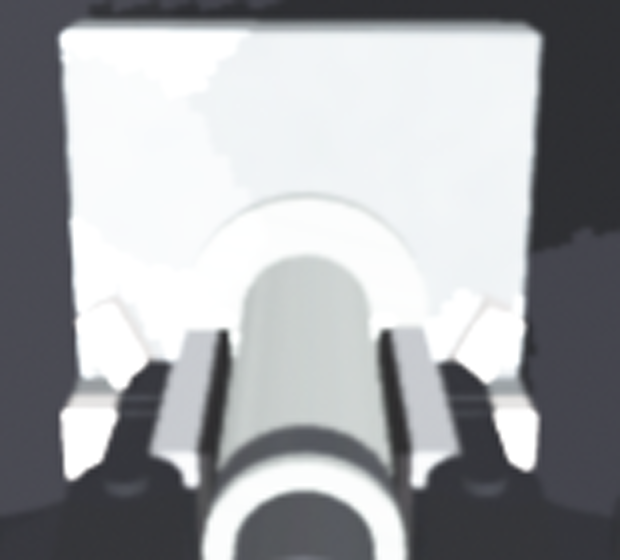

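The deck edges are centred at crop column ≈300 and the barrel at ≈306, so the cartridge sits about 0.8 mm to tool +y. The funnel cheeks are visible and symmetric. I'll nudge −0.7 mm in y, ease up, and enter.

```bash
python3 -m inch '{"offset":[[0,0,-0.0005],[-0.002,-0.0004,-0.0005],[-0.005,-0.0007,-0.0005],[-0.008,-0.0007,-0.0005],[-0.011,-0.0007,-0.0005],[-0.014,-0.0007,-0.0005],[-0.016,-0.0007,-0.0005],[-0.016,-0.0007,-0.0005]],"rotation":[[0,0,0],[0,0,0],[0,0,0],[0,0,0],[0,0,0],[0,0,0],[0,0,0],[0,0,0]],"grip":[15,15,15,15,15,15,15,15]}'
```

```text
t: 11.77
tcp_pos: [520.4, 141.8, 60.1]
tcp_rot: [0.116, 0.993, -0.0, 0.0]
contact_force: [-0.2, 0.2, -1.6]
finger_gap: 0.24
grasp_force: 59.3
```

```bash
python3 -m inch '{"offset":[[-0.002,0,0],[-0.004,0,0],[-0.006,0,0],[-0.008,0,0],[-0.010,0,0],[-0.010,0,0]],"rotation":[[0,0,0],[0,0,0],[0,0,0],[0,0,0],[0,0,0],[0,0,0]],"grip":[15,15,15,15,15,15]}'
python3 -m inch '{"offset":[[-0.002,0,0],[-0.004,0,0],[-0.006,0,0],[-0.008,0,0],[-0.010,0,0],[-0.010,0,0]],"rotation":[[0,0,0],[0,0,0],[0,0,0],[0,0,0],[0,0,0],[0,0,0]],"grip":[15,15,15,15,15,15]}'
```

```text
t: 12.27
tcp_pos: [530.1, 139.5, 60.1]
tcp_rot: [0.116, 0.993, 0.0, 0.0]
contact_force: [0.6, -0.3, -1.6]
finger_gap: 0.238
grasp_force: 59.2
t: 12.77
tcp_pos: [539.9, 137.2, 60.1]
tcp_rot: [0.116, 0.993, 0.0, 0.0]
contact_force: [0.4, -0.7, -0.0]
finger_gap: 0.241
grasp_force: 59.2
```

```bash
for i in 1 2; do :; done; python3 -m inch '{"offset":[[-0.002,0,0],[-0.004,0,0],[-0.006,0,0],[-0.008,0,0],[-0.010,0,0],[-0.010,0,0]],"rotation":[[0,0,0],[0,0,0],[0,0,0],[0,0,0],[0,0,0],[0,0,0]],"grip":[15,15,15,15,15,15]}'
python3 -m inch '{"offset":[[-0.002,0,0],[-0.004,0,0],[-0.006,0,0],[-0.008,0,0],[-0.010,0,0],[-0.010,0,0]],"rotation":[[0,0,0],[0,0,0],[0,0,0],[0,0,0],[0,0,0],[0,0,0]],"grip":[15,15,15,15,15,15]}'
```

```text
t: 13.27
tcp_pos: [549.6, 134.9, 60.1]
tcp_rot: [0.116, 0.993, 0.0, 0.0]
contact_force: [0.8, 0.2, -0.1]
finger_gap: 0.241
grasp_force: 59.2
t: 13.77
tcp_pos: [559.3, 132.6, 60.1]
tcp_rot: [0.116, 0.993, 0.0, 0.0]
contact_force: [0.1, 0.1, -1.7]
finger_gap: 0.24
grasp_force: 59.2
```

```bash
python3 -m inch '{"offset":[[-0.002,0,0],[-0.004,0,0],[-0.005,0,0],[-0.005,0,0]],"rotation":[[0,0,0],[0,0,0],[0,0,0],[0,0,0]],"grip":[15,15,15,15]}'
python3 - <<'E'
from h import *
d=camera('wrist');t=camera('top');s=camera('side')
pickle.dump((d,t,s),open('w6.pkl','wb'))
a=cv2.resize(t['image'][150:260,140:220,::-1],None,fx=4.6,fy=4.6,interpolation=cv2.INTER_CUBIC)
b=cv2.resize(s['image'][210:320,130:230,::-1],None,fx=4.6,fy=4.6,interpolation=cv2.INTER_CUBIC)
m=np.hstack([a,b]);print(m.shape);cv2.imwrite('pics/w6.png',m[:600,:800])
E
```

```text
t: 14.1
tcp_pos: [564.0, 131.5, 60.1]
tcp_rot: [0.116, 0.993, -0.0, 0.0]
contact_force: [0.6, 0.5, -0.4]
finger_gap: 0.243
grasp_force: 59.2
(506, 828, 3)
```

View pics/w6.png

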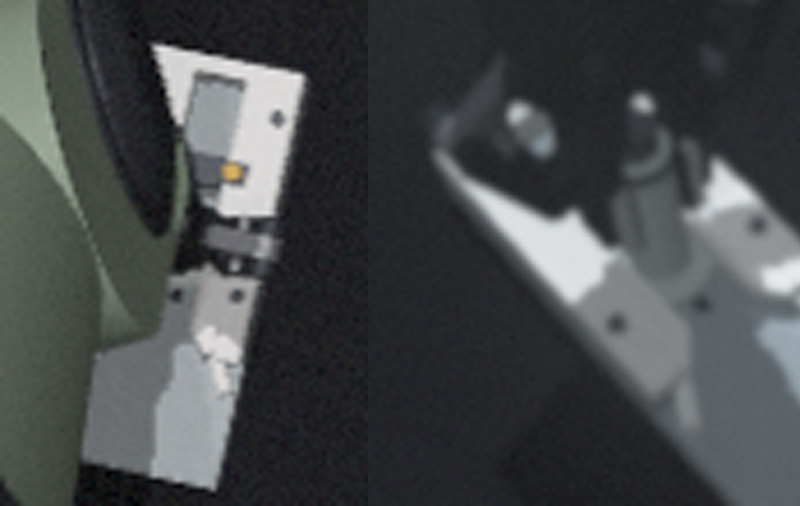

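The cartridge stands in the slot with the stop still about 10 mm ahead of the flange (stop at (205,170), finger at (240,240) in the top crop). Now small felt steps.

```bash
python3 -m inch '{"offset":[[-0.001,0,0],[-0.002,0,0],[-0.003,0,0],[-0.003,0,0]],"rotation":[[0,0,0],[0,0,0],[0,0,0],[0,0,0]],"grip":[15,15,15,15]}' | sed -n 2,4p
python3 -m inch '{"offset":[[-0.0005,0,0],[-0.001,0,0],[-0.001,0,0]],"rotation":[[0,0,0],[0,0,0],[0,0,0]],"grip":[15,15,15]}'| sed -n 2,4p
python3 -m inch '{"offset":[[-0.0003,0,0],[-0.0005,0,0],[-0.0005,0,0]],"rotation":[[0,0,0],[0,0,0],[0,0,0]],"grip":[15,15,15]}'| sed -n 2,4p
```

```text
tcp_pos: [566.8, 130.8, 60.1]
tcp_rot: [0.116, 0.993, -0.0, 0.0]
contact_force: [0.6, -0.3, -1.1]
tcp_pos: [567.6, 130.6, 60.1]
tcp_rot: [0.116, 0.993, -0.0, 0.0]
contact_force: [-0.0, -0.2, -0.8]
tcp_pos: [568.1, 130.5, 60.1]
tcp_rot: [0.116, 0.993, -0.0, -0.0]
contact_force: [-0.0, -0.3, -1.1]
```

```bash
python3 -m inch '{"offset":[[-0.0003,0,0],[-0.0005,0,0],[-0.0005,0,0]],"rotation":[[0,0,0],[0,0,0],[0,0,0]],"grip":[15,15,15]}'| sed -n 2,4p
python3 -m inch '{"offset":[[-0.0003,0,0],[-0.0005,0,0],[-0.0005,0,0]],"rotation":[[0,0,0],[0,0,0],[0,0,0]],"grip":[15,15,15]}'| sed -n 2,4p
```

```text
tcp_pos: [568.6, 130.4, 60.1]
tcp_rot: [0.116, 0.993, -0.0, 0.0]
contact_force: [0.1, -0.3, -1.0]
tcp_pos: [569.1, 130.3, 60.1]
tcp_rot: [0.116, 0.993, -0.0, 0.0]
contact_force: [-0.0, 0.2, -1.3]
```

```bash
python3 -m inch '{"offset":[[-0.0003,0,0],[-0.0005,0,0],[-0.0005,0,0]],"rotation":[[0,0,0],[0,0,0],[0,0,0]],"grip":[15,15,15]}'| sed -n 2,4p
```

```text
tcp_pos: [569.6, 130.2, 60.1]
tcp_rot: [0.116, 0.993, -0.0, -0.0]
contact_force: [-0.4, 0.7, -0.3]
```

```bash
python3 -m inch '{"offset":[[-0.0003,0,0],[-0.0005,0,0],[-0.0005,0,0]],"rotation":[[0,0,0],[0,0,0],[0,0,0]],"grip":[15,15,15]}'| sed -n 2,4p
python3 -m inch '{"offset":[[-0.0003,0,0],[-0.0005,0,0],[-0.0005,0,0]],"rotation":[[0,0,0],[0,0,0],[0,0,0]],"grip":[15,15,15]}'| sed -n 2,4p
```

```text
tcp_pos: [570.1, 130.1, 60.1]
tcp_rot: [0.116, 0.993, -0.0, 0.0]
contact_force: [-0.5, -0.3, -1.2]
tcp_pos: [570.6, 130.0, 60.1]
tcp_rot: [0.116, 0.993, 0.0, 0.0]
contact_force: [-0.2, 0.7, -1.2]
```

```bash
python3 -m inch '{"offset":[[-0.0003,0,0],[-0.0005,0,0],[-0.0005,0,0]],"rotation":[[0,0,0],[0,0,0],[0,0,0]],"grip":[15,15,15]}'| sed -n 2,4p
```

```text
tcp_pos: [571.0, 129.9, 60.1]
tcp_rot: [0.116, 0.993, -0.0, -0.0]
contact_force: [-0.9, -0.2, -0.2]
```

```bash
python3 -m inch '{"offset":[[-0.0003,0,0],[-0.0005,0,0],[-0.0005,0,0]],"rotation":[[0,0,0],[0,0,0],[0,0,0]],"grip":[15,15,15]}'| sed -n 2,4p
python3 -m inch '{"offset":[[-0.0003,0,0],[-0.0003,0,0]],"rotation":[[0,0,0],[0,0,0]],"grip":[15,15]}'| sed -n 2,4p
```

```text
tcp_pos: [571.5, 129.7, 60.1]
tcp_rot: [0.116, 0.993, -0.0, 0.0]
contact_force: [0.1, 0.2, -2.2]
tcp_pos: [571.8, 129.6, 60.1]
tcp_rot: [0.116, 0.993, -0.0, 0.0]
contact_force: [-0.1, 0.3, -1.9]
```

```bash
python3 -m inch '{"offset":[[-0.0003,0,0],[-0.0005,0,0],[-0.0005,0,0]],"rotation":[[0,0,0],[0,0,0],[0,0,0]],"grip":[15,15,15]}'| sed -n 2,4p
```

```text
tcp_pos: [572.3, 129.5, 60.1]
tcp_rot: [0.116, 0.993, -0.0, 0.0]
contact_force: [-0.1, -0.4, -2.4]
```

Fz stepped from about −1 to −2.2 N, which suggests the tongue came off the flange. I'll check that in the wrist picture.

```bash
python3 - <<'E'
from h import *
d=camera('wrist');pickle.dump(d,open('w7.pkl','wb'))
for q in search_frame('tongue',d)[:3]: print(q)
m=d['image'][130:270,190:330,::-1]
m=cv2.resize(m,None,fx=4.2,fy=4.2,interpolation=cv2.INTER_CUBIC);cv2.imwrite('pics/w7.png',m)
E
```

```text
{'pixel': [253.7, 186.4], 'score': 0.81}
```

View pics/w7.png

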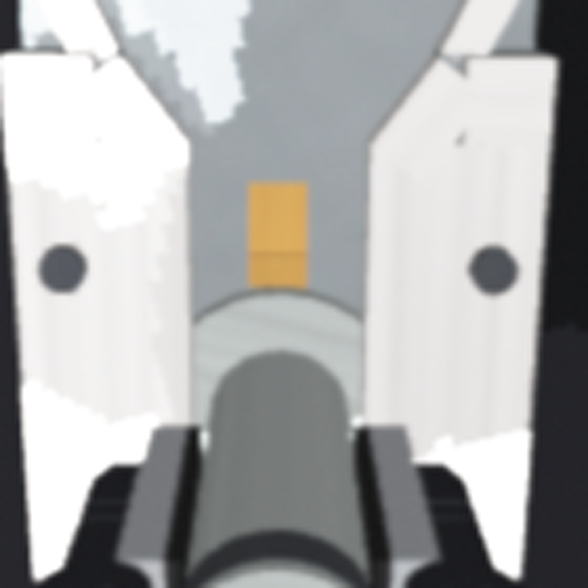

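The whole brass tongue (col ≈278, rows 184–288) shows just behind the flange edge, and the barrel is centred in the slot. I'll add about 1 mm of margin, feeling for the stop.

```bash
python3 -m inch '{"offset":[[-0.0003,0,0],[-0.0004,0,0],[-0.0004,0,0]],"rotation":[[0,0,0],[0,0,0],[0,0,0]],"grip":[15,15,15]}'| sed -n 2,4p
```

```text
tcp_pos: [572.7, 129.5, 60.1]
tcp_rot: [0.116, 0.993, -0.0, 0.0]
contact_force: [0.6, -0.4, -1.1]
```

```bash
python3 -m inch '{"offset":[[-0.0003,0,0],[-0.0003,0,0],[-0.0003,0,0]],"rotation":[[0,0,0],[0,0,0],[0,0,0]],"grip":[15,15,15]}'| sed -n 2,4p
```

```text
tcp_pos: [573.0, 129.4, 60.1]
tcp_rot: [0.116, 0.993, -0.0, -0.0]
contact_force: [-0.2, -0.1, -1.5]
```

```bash
python3 - <<'E'
from h import *
d=camera('wrist');pickle.dump(d,open('w8.pkl','wb'))
e=pickle.load(open('w7.pkl','rb'))
for x in (e,d): print(x['image'][180:206,256].tolist())
E
```

```text
[[218, 172, 95], [218, 172, 95], [219, 172, 95], [219, 173, 95], [219, 172, 95], [219, 173, 95], [219, 172, 95], [219, 173, 95], [220, 173, 96], [215, 169, 92], [203, 158, 87], [206, 162, 89], [210, 164, 90], [210, 165, 90], [210, 164, 90], [210, 164, 90], [209, 164, 90], [199, 158, 95], [160, 140, 109], [140, 139, 132], [167, 172, 170], [187, 193, 192], [192, 198, 197], [193, 199, 197], [192, 198, 197], [189, 194, 193]]
[[217, 171, 94], [218, 172, 95], [218, 172, 95], [219, 172, 95], [219, 172, 95], [219, 172, 95], [218, 172, 95], [219, 173, 95], [214, 168, 92], [202, 157, 86], [206, 161, 88], [210, 165, 91], [210, 165, 91], [209, 164, 90], [210, 164, 90], [209, 163, 89], [196, 152, 84], [145, 115, 75], [109, 104, 95], [127, 131, 130], [166, 170, 169], [187, 193, 191], [192, 198, 196], [193, 199, 198], [192, 198, 197], [189, 194, 193]]
```

```bash
python3 -m inch '{"offset":[[-0.0003,0,0],[-0.0003,0,0],[-0.0003,0,0]],"rotation":[[0,0,0],[0,0,0],[0,0,0]],"grip":[15,15,15]}'| sed -n 2,4p
```

```text
tcp_pos: [573.2, 129.3, 60.1]
tcp_rot: [0.116, 0.993, -0.0, -0.0]
contact_force: [-0.2, 0.3, -1.7]
```

```bash
python3 -m inch '{"offset":[[-0.0003,0,0],[-0.0003,0,0],[-0.0003,0,0]],"rotation":[[0,0,0],[0,0,0],[0,0,0]],"grip":[15,15,15]}'| sed -n 2,4p
```

```text
tcp_pos: [573.4, 129.3, 60.1]
tcp_rot: [0.116, 0.993, -0.0, -0.0]
contact_force: [-0.2, -0.5, -1.5]
```

```bash
python3 -m inch '{"offset":[[-0.0003,0,0],[-0.0003,0,0],[-0.0003,0,0]],"rotation":[[0,0,0],[0,0,0],[0,0,0]],"grip":[15,15,15]}'| sed -n 2,4p
```

```text
tcp_pos: [573.6, 129.2, 60.1]
tcp_rot: [0.116, 0.993, -0.0, -0.0]
contact_force: [-3.3, 0.8, 0.4]
```

```bash
python3 -m inch '{"offset":[[-0.0002,0,0],[-0.0002,0,0],[-0.0002,0,0]],"rotation":[[0,0,0],[0,0,0],[0,0,0]],"grip":[15,15,15]}'| sed -n 2,4p
```

```text
tcp_pos: [573.7, 129.2, 60.0]
tcp_rot: [0.116, 0.993, -0.0, -0.0]
contact_force: [-4.1, 0.4, 1.4]
```

```bash
python3 - <<'E'
from h import *
d=camera('wrist');pickle.dump(d,open('w9.pkl','wb'))
print(d['image'][184:204,256].tolist())
E
```

```text
[[218, 172, 94], [219, 172, 95], [215, 169, 93], [206, 161, 88], [208, 162, 89], [210, 165, 90], [210, 165, 90], [210, 164, 90], [209, 164, 90], [210, 165, 90], [209, 163, 90], [192, 149, 82], [126, 101, 68], [95, 93, 90], [111, 115, 114], [137, 141, 139], [178, 183, 182], [191, 197, 196], [193, 198, 197], [193, 198, 197]]
```

The stop is felt at about 4 N, and the gap behind the flange is open with the tongue up. I'll relieve 0.5 mm, release, and go straight up.

```bash
python3 -m inch '{"offset":[[0.0003,0,0],[0.0005,0,0.0001],[0.0005,0,0.0001],[0.0005,0,0.0001],[0.0005,0,0.0001],[0.0005,0,0.0001],[0.0005,0,0.0001],[0.0005,0,0.0001],[0.0005,0,0.0001],[0.0005,0,0.0001],[0.0005,0,0.0001],[0.0005,0,0.0001]],"rotation":[[0,0,0],[0,0,0],[0,0,0],[0,0,0],[0,0,0],[0,0,0],[0,0,0],[0,0,0],[0,0,0],[0,0,0],[0,0,0],[0,0,0]],"grip":[15,15,15,30,35,40,50,60,70,70,70,70]}'
python3 -m inch '{"offset":[[0,0,-0.01],[0,0,-0.03],[0,0,-0.06],[0,0,-0.09],[0,0,-0.12],[0,0,-0.12],[0,0,-0.12]],"rotation":[[0,0,0],[0,0,0],[0,0,0],[0,0,0],[0,0,0],[0,0,0],[0,0,0]],"grip":[70,70,70,70,70,70,70]}'
python3 - <<'E'
from h import *
d=camera('wrist')
m=d['image'][110:330,150:360,::-1]
m=cv2.resize(m,None,fx=2.7,fy=2.7,interpolation=cv2.INTER_CUBIC);cv2.imwrite('pics/w10.png',m)
E
```

```text
t: 19.95
tcp_pos: [573.5, 129.3, 60.0]
tcp_rot: [0.116, 0.993, -0.0, 0.0]
contact_force: [0.4, -0.1, 0.3]
finger_gap: 0.699
grasp_force: 0.0
t: 20.53
tcp_pos: [574.3, 129.5, 182.2]
tcp_rot: [0.116, 0.993, 0.001, 0.002]
contact_force: [-0.0, -0.1, -1.2]
finger_gap: 0.699
grasp_force: 0.0
```

View pics/w10.png

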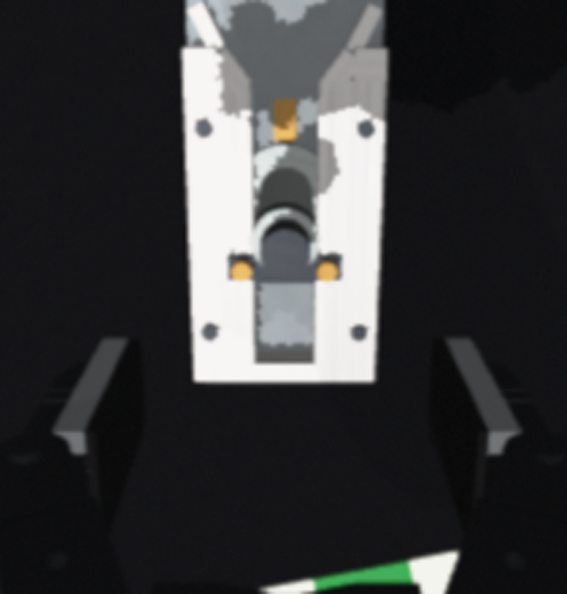

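The cartridge stands upright and centred (nut (285,240)). The tongue (285,120) is fully visible with a dark gap to the flange, the stop at row 268 is in place, and the gripper is clear.

```bash
python3 -c "
from plant import close_job
print(close_job())"
```

```text
the job is handed in; nothing more can be done
None
```

I docked the cartridge against the stop with a push of about 4 N; the last picture shows it upright in the slot with the tongue up behind the flange. The gripper is clear, and I handed the job in at about 20.5 s; no verdict came back.

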